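Tilt the layshaft out of the gearbox case

ROBOT

A 6-joint arm with a two-finger parallel gripper is mounted at the origin on the work surface. World frame = base frame: x ahead of the robot, y to its left, z up, the work surface at z = 0. Lengths are in mm, angles in rad, forces in N, time in s.
With the tool pointing down it reaches from about 350 to 875 mm from the base axis. Payload 4.2 kg.
Tool frame: the origin (TCP) lies at the very end of the fingers, on their centre line; the grasp point (between the pads) lies 19 mm behind it; z points along the fingers, y is the line along which they close (so a half turn about z gives the same grasp; the last joint's range is limited). The gripper opens to 85 mm and grips with 20 to 120 N. Pads are 22 mm wide; open, the fingers measure 114 mm over their backs; the gripper's body (76 mm by 85 mm) begins 54 mm behind the grasp point. The pads swing forward as they close: fully open they stand 13 mm farther back than shut.
Start: joints at [1.403, 0.385, 0.008, 0, -1.194, -0.259], TCP at [258.691, 568.927, 231.312] pointing down, gripper open.
Joint ranges: [-3.14, 3.14], [-1.21, 2.06], [-1.07, 1.41], [-3.16, 2.05], [-2.99, -0.16], [-3.1, 3.1]. Speed limits (rad/s): [2.79, 2.79, 3.14, 3.14, 3.14, 3.14].

INTERFACE

Orientations are given as a unit quaternion [x, y, z, w].
In Python, from bench import arm gives the robot as it stands.
- The arm moves only by the tool servo_tool, never from a script. Its argument "rows" is a list that holds one entry, the list of rows, each a list of 7 numbers: the finger opening in mm, from 0 to 85.4, then the shift along the tool's x, y, z in mm, then the turn, a rotation vector about the tool's x, y, z in rad. A call has 1 to 10 rows; each row is the pose to reach, as a shift and turn from the pose commanded when the call began, along the tool's axes at that moment; what a row does not reach only later rows make up. A row lasts 1/8 s, in which the tool goes at most 62.5 mm and 10.7 degrees, less where a joint would pass 70% of its speed; a pose out of reach is approached as far as the arm can. A call with a gripper value outside its range is refused whole. The fingers move at their own pace and stop on an object; the grip force is fixed at half the most. Time passes only in rows, so rows that repeat a pose let the fingers close. It gives the time, the measured TCP pose, the force, the opening and the grip force at its end, in the units of the state.
- arm.read_state(): the state, without advancing time (a new reading comes with each control period).
- arm.get_image(name): name is "side" or "top" or "wrist"; returns the picture (480x640x3 uint8, red, green, blue); there is no depth.
- arm.camera_params(name): a dict with "intrinsics" (3x3 intrinsics, pixels), "R" (3x3) and "t" (3): a world point X has camera coordinates R X + t. Camera axes: x right, y down, z forward; pixel columns grow to the right and rows downward; lengths in mm; the calibration is good to about 2 mm. A picture is of the moment at which its call begins: read the wrist's pose just before it. camera_params takes no time and is no camera call; for the wrist camera it gives the pose at the moment of the call.
- arm.job_done(): hands the job in; it is judged then, once.
The state is a dict: "clock": time; "joints": joint angles; "joint_vel": joint speeds; "joint_efforts": joint torques, N m; "position": TCP position; "ee_rot": TCP orientation; "contact_force": force on the tool from outside, world axes, zero at the start; "wrist_torque": the same for the moment, N m; "gripper_width": finger opening in mm; "grasp_force": force on a finger pad.
Only numpy, scipy, OpenCV 4.12 (cv2) and the standard library are available. Lean on these libraries where they do the work, as an engineer would, in place of code of your own. Each camera call takes 0.05 s, during which the arm holds its last target. There are 200 camera calls.

TASK

The gearbox is stripped down to its layshaft, which lies in the saddles on the floor of the open case and is longer than the cover opening, so it must come out on the tilt, one end first. Draw it out through the opening without forcing it against the case, and finish holding it still in the gripper, level and well clear above the opening: do not put it down or let go. Leave the removed cover, the two bearings and the oil bottle where they are.

Things in the scene. Friction and masses are not known exactly. Their poses are not given: they have to be found in the camera images.
- case_mouth (a point): Centre of the gearbox case's cover opening, on the machined top (cover) face, 111 mm above the bench. y: long axis of the case, x: across, z: up. The opening is 144 mm (x) by 164 mm (y). At both y ends the top flange, 10 mm thick, overhangs the inside by 84 mm. Flange outside 194 by 368 mm, with two 8 mm dowels standing 4 mm proud near diagonal corners
- case: Gearbox case, grey cast metal on an aluminium jig plate (250 x 430 x 15 mm), immovable; axes as case_mouth, origin on the bench under the opening's centre. Inside 150 mm (x) by 332 mm (y), floor 88 mm below the cover face. Two V saddles on the floor, 26 mm long, at y = +68 and -68 mm, carry the gears; they rise to 45 mm below the cover face, up to 27 mm either side in x. Bare floor between
- shaft_center (a point): Layshaft, steel, 230 mm long, about 0.6 kg: point on its axis half-way along. It lies along its own y axis (larger gear to +y); its turn about y is of no matter. At the start: level in the saddles along the case's y, axis 42 mm below the cover face, up to 8 mm off-centre endways. Middle 22 mm diameter, bare from -56 to +56 mm: grip there. It balances within 8 mm of the middle
- shaft_end_small (a point): Centre of the shaft's end face beyond the smaller gear, 115 mm from the middle. The smaller gear is 32 mm diameter, 12 mm wide, centred 68 mm from the middle; the end journal is 17 mm diameter
- shaft_end_large (a point): Centre of the shaft's end face beyond the larger gear, 115 mm from the middle. The larger gear is 40 mm diameter, 12 mm wide, centred 68 mm from the middle; the end journal is 17 mm diameter
- cover: Removed cover of the gearbox, a flat cast plate 192 x 366 mm with a 25 mm high filler boss, lying on the bench beyond the case; origin under its centre. Leave alone
- bearing: Ball bearing, steel ring 47 mm outside, 17 mm inside, 14 mm high, lying flat on the bench beside the case; origin under its centre. Leave alone
- bearing2: Second bearing like the first. Leave alone
- oil_bottle: Red squeeze bottle with a thin nozzle, 44 mm diameter, 134 mm high, standing on the bench beside the case; origin under its centre. Leave alone
There are look-alikes about, which are no part of the job. Of the things shaped like the part that bears shaft_center, the bare steel one is meant.

How it is judged (in metres and radians):
At the end, for the whole second after the job is handed in: The shaft is held still by the fingers and touches nothing of the case, level to within 0.3 rad (17 degrees), both ends of its axis at least 35 mm above the cover face of the case (146 mm above the bench), its middle within 120 mm (horizontally) of the centre of the opening (height (world z) of each of shaft_end_small, shaft_end_large above 0.146 m and angle between shaft_center's own y axis and vertical between 1.27 and 1.87 rad and horizontal distance between shaft_center and case_mouth below 0.12 m and contact force between the fingers and layshaft above 1 N and contact force between layshaft and case below 0.1 N and linear speed of layshaft below 0.03 m/s); the arm keeps its last pose, push and grip.
It fails at once if the shaft is forced against the case (more than 60 N) (contact force between layshaft and case above 60 N).
It fails at once if the cover is shifted more than 20 mm (distance of cover from where it was at the start of the episode above 0.02 m).
It fails at once if a bearing is shifted more than 20 mm (distance of any of bearing, bearing2 from where it was at the start of the episode above 0.02 m).
It fails at once if the oil bottle is shifted more than 20 mm or knocked over (distance of oil_bottle from where it was at the start of the episode above 0.02 m or angle between oil_bottle's own z axis and vertical above 0.4 rad).
It also fails if it takes over 45 s, if anything falls off the work surface, if the arm or the gripper's body presses on something with over 40 N, if the wrist force passes 120 N, or if a joint passes its speed limit or range.

## Working session

There is one attempt and no reset: what is moved stays moved. The work goes in short steps, Python scripts to look and compute and a tool call to move; the robot and the scene stay as the last step left them, time stands still between calls to the robot, and variables do not carry over. Pictures are saved under pics/ and viewed, at most 10 in all, crops included, and the job is handed in when it is done.

Besides the shell and the picture viewer there is one more tool, called after "Emit:" as name(argument=value, ...), one argument or row to a line, values as JSON. servo_tool: Moves the arm, as the interface text tells. Its arguments: {"type":"object","properties":{"rows":{"type":"array"}},"required":["rows"]}

```bash
mkdir -p pics
python3 - <<'E'
from bench import arm
import cv2
for n in ("top","side"):
    cv2.imwrite(f"pics/{n}0.png",arm.get_image(n)[:,:,::-1])
s=arm.read_state();print(s)
for n in ("top","side","wrist"): print(arm.camera_params(n))
E
```

```text
{'clock': 0.1, 'joints': array([ 1.40257175e+00,  3.85455855e-01,  6.76751716e-03, -4.20262056e-04,
       -1.19400404e+00, -2.58598380e-01]), 'joint_vel': array([ 0.00112198, -0.00129931,  0.00153541, -0.00036661,  0.00012812,
        0.00041786]), 'joint_efforts': array([-3.54353961e-04, -3.93321240e+01,  1.88928080e+01,  4.19795349e+00,
       -2.59774104e-03, -2.16090953e-06]), 'position': array([258.5114133 , 568.45981141, 230.34949973]), 'ee_rot': array([ 9.77297193e-01, -2.11870855e-01, -1.52293779e-04,  9.55879942e-04]), 'contact_force': array([ 0.06218808, -0.21458079,  0.05671749]), 'wrist_torque': array([ 0.01263149, -0.0148227 ,  0.01179288]), 'grasp_force': 0.0, 'gripper_width': 85.5737477710963}
{'intrinsics': array([[487.59317297,   0.        , 317.79226353],
       [  0.        , 487.59317297, 237.59016658],
       [  0.        ,   0.        ,   1.        ]]), 'R': array([[ 0.02428185, -0.99969412,  0.0046958 ],
       [-0.96961978, -0.02469452, -0.24336733],
       [ 0.24340885,  0.00135627, -0.96992283]]), 't': array([   1.74544504,  506.24018749, 1035.86732638])}
{'intrinsics': array([[499.71661753,   0.        , 328.74471523],
       [  0.        , 499.71661753, 231.94017296],
       [  0.        ,   0.        ,   1.        ]]), 'R': array([[ 0.78051113, -0.62481903, -0.02008857],
       [-0.41776863, -0.49742396, -0.76028861],
       [ 0.46505026,  0.6018061 , -0.64927473]]), 't': array([-352.49467268,  293.11447487, 1083.30512678])}
{'intrinsics': array([[379.80537468,   0.        , 321.77875691],
       [  0.        , 379.80537468, 241.83236799],
       [  0.        ,   0.        ,   1.        ]]), 'R': array([[-0.41516141, -0.90974428,  0.00251923],
       [-0.85977002,  0.39325787,  0.32579711],
       [-0.29738277,  0.13309243, -0.94543635]]), 't': array([625.52009875, -42.76498283, 381.90589358])}
```

View pics/top0.png

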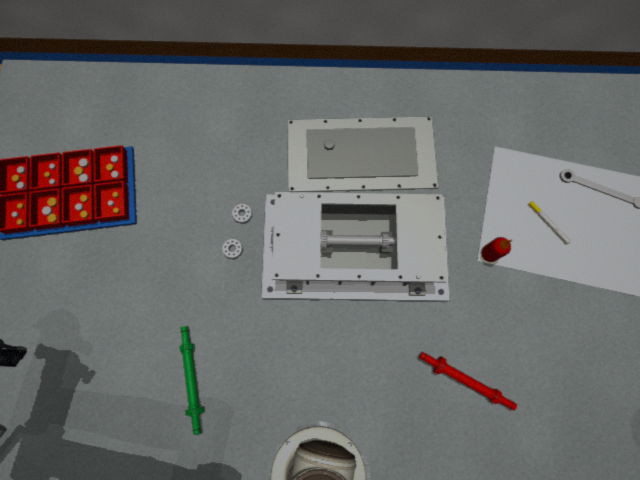

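View pics/side0.png

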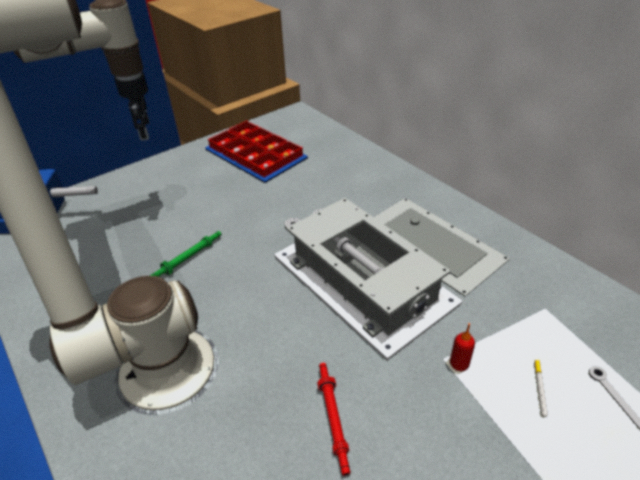

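Look-alikes in the top view are the green shaft (192,380), the red shaft (468,380) and the bare steel shaft in the case (358,241). I choose the steel one. Next is a close crop to check it and to measure the case.

```bash
python3 - <<'E'
from bench import arm
import cv2
im=cv2.imread("pics/top0.png")[180:310,255:455]
cv2.imwrite("pics/crop1.png",cv2.resize(im,None,fx=4,fy=4,interpolation=cv2.INTER_CUBIC))
E
cat > h.py <<'E'
import numpy as np
def pix2w(P,u,v,z):
    K,R,t=P["intrinsics"],np.array(P["R"]),np.array(P["t"])
    d=R.T@np.linalg.solve(K,[u,v,1]); c=-R.T@t
    return c+d*(z-c[2])/d[2]
def w2pix(P,X):
    q=P["intrinsics"]@(np.array(P["R"])@X+P["t"]); return q[:2]/q[2]
E
```

```text
(no output)
```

View pics/crop1.png

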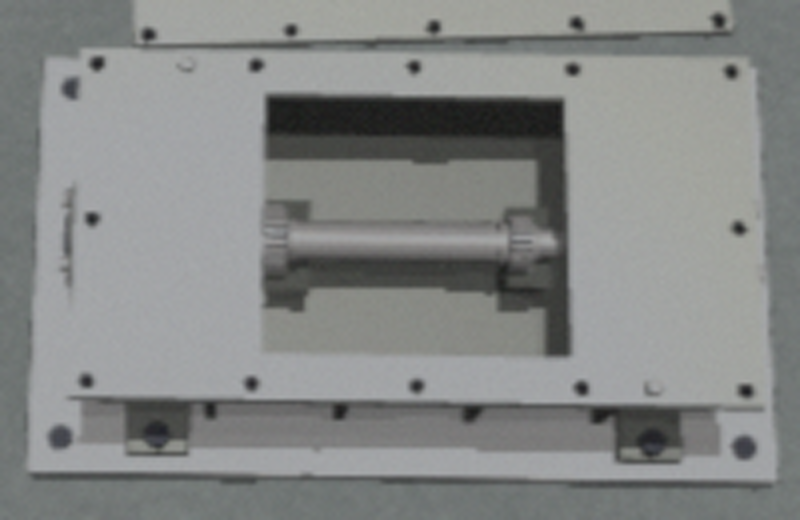

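Run:
```python
from bench import arm
from h import *
P=arm.camera_params("top")
c=lambda x,y,z: pix2w(P,255+(x+.5)/4-.5,180+(y+.5)/4-.5,z)
C=[c(*p,111) for p in((267,97),(563,99),(571,356),(261,353))]
print(np.round(C,1),np.mean(C,0))
B=[c(*p,111) for p in((97,63),(731,71),(746,390),(86,381))]
print(np.round(B,1),np.mean(B,0))
e=B[0]-B[1]+B[3]-B[2];print("yaw of y axis",np.degrees(np.arctan2(-e[0],e[1])))
a,b=c(288,240,72),c(510,241,72);print(a,b,(a+b)/2,np.linalg.norm(a-b))
for X in ((258,568,250),):print(X)
```

```text
[[ 570.1    8.3  111. ]
 [ 573.2 -153.7  111. ]
 [ 430.4 -155.9  111. ]
 [ 427.9    8.2  111. ]] [500.39847333 -73.27204068 111.        ]
[[ 587.3  102.1  111. ]
 [ 591.7 -246.3  111. ]
 [ 414.5 -248.   111. ]
 [ 410.6  100.1  111. ]] [501.0294847  -73.02085524 111.        ]
yaw of y axis 0.6846459855802545
[499.4891225   -5.49156237  72.        ] [ 502.06557395 -129.32350639   72.        ] [500.77734822 -67.40753438  72.        ] 123.85874398789205
(258, 568, 250)
```

```bash
cat >> h.py <<'E'
from scipy.spatial.transform import Rotation as Ro
def delta(s,pos,tilt=0,yaw=0.7):
    """shift/turn in current tool axes to reach TCP pos; tool x along case -y, tilt>0 raises the +y end (deg)"""
    R0=Ro.from_quat(s["ee_rot"])
    y=np.radians(yaw); X=np.array([np.sin(y),-np.cos(y),0]); Z=np.array([0,0,-1.]); Y=np.cross(Z,X)
    R1=Ro.from_rotvec(np.radians(tilt)*np.array([np.cos(y),np.sin(y),0]))*Ro.from_matrix(np.c_[X,Y,Z])
    return np.round(R0.inv().apply(np.array(pos)-s["position"]),1),np.round((R0.inv()*R1).as_rotvec(),3)
E
cat > plan.py <<'E'
import numpy as np, heapq
from itertools import product
a=np.linspace(0,2*np.pi,24,endpoint=False)
def ring(y,r): return np.c_[r*np.cos(a),np.full(24,y),r*np.sin(a)]
S=[ring(s,11) for s in np.arange(-60,61,6)]
for sg,r in((1,20),(-1,16)):
    S+=[ring(sg*y,r) for y in(62,66,70,74)]+[ring(sg*y,8.5) for y in np.arange(76,116,3)]+[ring(sg*115,8.5),ring(sg*115,4)]
S=np.vstack(S)
# gripper in shaft frame: body box + fingers
G=np.array([p for p in product((-43,0,43),np.linspace(-43,43,9),np.linspace(54,150,9))]+
  [p for p in product((-20,20),(-11,11),np.linspace(-19,54,8))])
def box(p,x0,x1,y0,y1,z0,z1):
    q=np.stack([np.maximum(x0-p[:,0],p[:,0]-x1),np.maximum(y0-p[:,1],p[:,1]-y1),np.maximum(z0-p[:,2],p[:,2]-z1)],1)
    return np.linalg.norm(np.maximum(q,0),axis=1)+np.minimum(q.max(1),0)
def clear(p,saddle=True):
    d=[p[:,2]-23, 166-abs(p[:,1])]
    d[1]=np.where(p[:,2]<111,d[1],99)
    for s in(1,-1):
        d.append(box(p,-99,99,min(82*s,190*s),max(82*s,190*s),101,111))
        if saddle:
            zv=69-1.414*(20 if s>0 else 16)
            b=box(p,-27,27,min(55*s,81*s),max(55*s,81*s),23,66)
            v=(p[:,2]-zv-abs(p[:,0]))/1.414
            d.append(np.maximum(b,v))
    return np.min(d,0).min()
def cfg(y,z,t):
    t=np.radians(t);c,s=np.cos(t),np.sin(t)
    R=np.array([[1,0,0],[0,c,-s],[0,s,c]])
    o=np.array([0,y,z])
    return min(clear(S@R.T+o),clear(G@R.T+o))
if __name__=="__main__":
  ys=np.arange(-54,55,4);zs=np.arange(69,210,4);
  for sg in(1,-1):
    ts=np.arange(0,46,3)*sg
    C=np.array([[[cfg(y,z,t) for t in ts] for z in zs] for y in ys]); C=np.minimum(C,15)
    st=(int(np.argmin(abs(ys-6))),0,0); best={st:99}; par={}; cost={st:(0,0)}
    h=[(-99,0,st)];done=set()
    while h:
        b,k,u=heapq.heappop(h)
        if u in done: continue
        done.add(u)
        if u[2]==0 and zs[u[1]]>=190: break
        for d in product((-1,0,1),repeat=3):
            v=tuple(np.add(u,d))
            if all(0<=i<n for i,n in zip(v,C.shape)) and v not in done:
                nb=max(b,-C[v]) if v[1]>1 else b   # ignore the seat itself
                if C[v]<-1: continue
                heapq.heappush(h,(nb,k+1,v)); 
                if (nb,k+1)<par.get(v,((9e9,0),0))[0]: par[v]=((nb,k+1),u)
    path=[u]
    while u!=st: u=par[u][1];path.append(u)
    print(sg,"bottleneck",-b); print([(int(ys[i]),int(zs[j]),int(ts[k]),round(float(C[i,j,k]),1)) for i,j,k in path[::-1]])
E
time python3 plan.py
python3 - <<'E'
from bench import arm
from h import *
s=arm.read_state();P=arm.camera_params("wrist")
c=-P["R"].T@P["t"];print("cam in tool",Ro.from_quat(s["ee_rot"]).inv().apply(c-s["position"]))
print(delta(s,(500.8,-67.4,240)))
E
```

```text
1 bottleneck 5.399155894574235
[(6, 69, 0, -0.0), (2, 69, 0, -0.0), (-2, 69, 0, -0.0), (-6, 69, 0, -0.0), (-10, 69, 0, -0.0), (-14, 69, 0, -0.0), (-18, 69, 0, -0.0), (-22, 69, 0, 3.0), (-26, 69, 0, 5.0), (-30, 69, 0, 5.0), (-34, 73, 3, 6.1), (-38, 77, 6, 7.1), (-38, 81, 9, 6.7), (-38, 81, 12, 6.5), (-42, 85, 15, 7.3), (-42, 89, 15, 7.5), (-38, 93, 15, 7.6), (-34, 97, 18, 7.7), (-30, 101, 21, 6.6), (-26, 105, 24, 6.0), (-22, 109, 27, 5.4), (-18, 113, 30, 5.6), (-14, 117, 33, 6.7), (-10, 121, 33, 6.6), (-6, 125, 33, 6.0), (-2, 129, 30, 7.4), (2, 133, 30, 5.8), (6, 137, 33, 9.3), (10, 141, 33, 8.1), (14, 145, 33, 7.0), (18, 149, 33, 5.8), (22, 153, 36, 10.6), (26, 157, 33, 6.9), (30, 161, 30, 8.2), (26, 165, 27, 5.7), (26, 165, 24, 5.7), (22, 169, 21, 8.9), (18, 169, 18, 14.4), (14, 173, 15, 15.0), (10, 177, 12, 15.0), (6, 181, 9, 15.0), (2, 185, 6, 15.0), (-2, 189, 3, 15.0), (-6, 193, 0, 15.0)]
-1 bottleneck 4.2623457546343815
[(6, 69, 0, -0.0), (10, 69, 0, -0.0), (14, 69, 0, -0.0), (18, 69, 0, -0.0), (22, 69, 0, 3.0), (26, 69, -3, 5.9), (30, 69, -6, 5.0), (34, 73, -9, 4.1), (38, 77, -
[... 230 characters left out ...]
4.3), (22, 117, -36, 4.3), (18, 117, -36, 4.7), (14, 117, -36, 5.1), (10, 117, -33, 5.9), (6, 117, -33, 7.1), (2, 121, -30, 5.9), (-2, 125, -27, 8.3), (-6, 129, -27, 6.5), (-10, 133, -27, 4.8), (-14, 137, -30, 8.4), (-18, 141, -30, 6.9), (-22, 145, -30, 5.4), (-26, 149, -30, 4.7), (-30, 153, -27, 5.7), (-34, 157, -24, 9.7), (-38, 161, -21, 14.9), (-42, 165, -18, 15.0), (-46, 169, -15, 15.0), (-50, 173, -12, 15.0), (-54, 177, -9, 15.0), (-54, 181, -6, 15.0), (-54, 185, -3, 15.0), (-54, 189, 0, 15.0), (-54, 193, 0, 15.0)]
cam in tool [  84.83340875   -1.61027476 -143.06936317]
(array([483.9, 478.5,  -8.7]), array([ 2.000e-03, -1.000e-03,  1.132e+00]))
real	0m18.241s
user	0m18.457s
sys	0m0.041s
```

Emit:
servo_tool(
  rows=[
    [[85,60,60,-2,0,0,0.11],[85,120,119,-4,0,0,0.26],[85,180,178,-6,0,0,0.42],[85,240,237,-8.7,0,0,0.56],[85,300,296,-8.7,0,0,0.7],[85,345,341,-8.7,0,0,0.82],[85,390,386,-8.7,0,0,0.93],[85,435,430,-8.7,0,0,1.03],[85,465,460,-8.7,0,0,1.1],[85,484,478.5,-8.7,0.002,-0.001,1.132]],
  ],
)

```text
clock: 1.35
position: [481.5, -16.9, 239.9]
ee_rot: [0.711, -0.703, -0.0, -0.001]
contact_force: [0.6, 0.7, 0.1]
gripper_width: 84.8
grasp_force: 0.0
```

Emit:
servo_tool(
  rows=[
    [[85,0,0,0,0,0,0],[85,0,0,0,0,0,0],[85,0,0,0,0,0,0]],
  ],
)

```text
clock: 1.72
position: [481.0, -13.8, 239.9]
ee_rot: [0.712, -0.702, -0.0, -0.001]
contact_force: [-0.2, -1.1, -0.1]
gripper_width: 84.9
grasp_force: 0.0
```

Run:
```python
from bench import arm
from h import *
import cv2
s=arm.read_state();P=arm.camera_params("wrist")
print(s["clock"],s["position"],delta(s,(500.8,-67.4,50)),s["joints"])
cv2.imwrite("pics/w1.png",arm.get_image("wrist")[:,:,::-1])
import pickle;pickle.dump(P,open("w1.pkl","wb"))
for n,X in (("shaft",(500.8,-67.4,69)),("mouth",(501,-73,111))): print(n,w2pix(P,np.array(X)))
```

```text
1.725 [480.9761998  -13.84841013 239.85614107] (array([ 54.2, -18.9, 189.8]), array([-0.001,  0.002,  0.002])) [ 0.30872064  0.13070315 -0.31773694 -0.00173923 -1.1209076  -0.29376736]
shaft [299.98367389 148.93022857]
mouth [296.33584366 146.48737532]
```

View pics/w1.png

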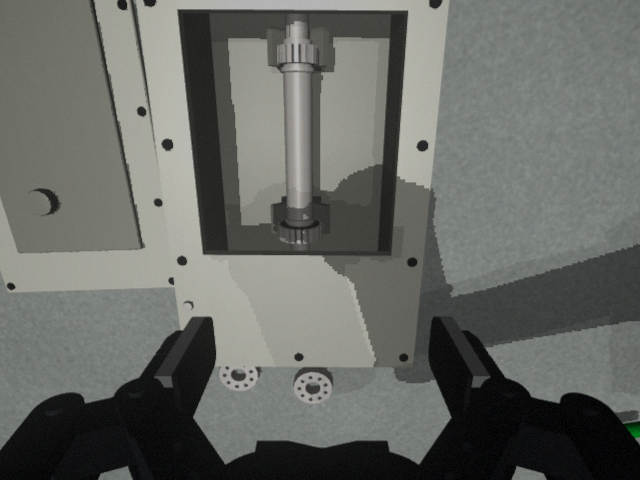

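Run:
```python
from h import *
import pickle,cv2
P=pickle.load(open("w1.pkl","rb"))
C=[pix2w(P,*p,111) for p in((178,10),(408,12),(391,254),(203,253))]
print(np.round(C,1),np.mean(C,0))
for p in((298.5,72),(300,200),(298.5,70),(300,222)): print(pix2w(P,*p,69))
im=cv2.imread("pics/w1.png")[0:260,220:380]
cv2.imwrite("pics/crop2.png",cv2.resize(im[30:250],None,fx=2.7,fy=2.7,interpolation=cv2.INTER_CUBIC))
```

```text
[[ 574.2 -155.1  111. ]
 [ 430.4 -155.9  111. ]
 [ 429.2    6.2  111. ]
 [ 573.1    7.3  111. ]] [501.74753438 -74.37626794 111.        ]
[ 501.59438124 -124.21651469   69.        ]
[501.02907663 -25.43045572  69.        ]
[ 501.58459367 -125.60205639   69.        ]
[501.14025873  -6.16704844  69.        ]
```

View pics/crop2.png

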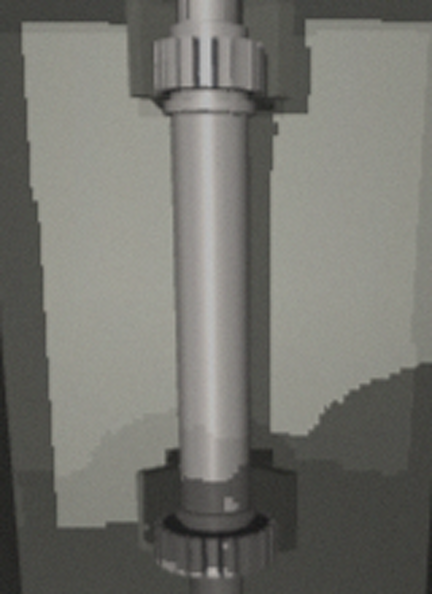

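The crop confirms the bare steel shaft. It has a small gear at the top (298,52) and a large gear at the bottom (300,230), with its middle at about (501.2, -67.7). Now I go over it and partly down.

Emit:
servo_tool(
  rows=[
    [[85,27,-10,0,0,0,0],[85,54.5,-19.3,20,0,0,0],[85,54.5,-19.3,60,0,0.002,0],[85,54.5,-19.3,90,0,0.002,0],[85,54.5,-19.3,100,0,0.002,0],[85,54.5,-19.3,100,0,0.002,0],[85,54.5,-19.3,100,0,0.002,0]],
  ],
)

```text
clock: 2.65
position: [502.4, -68.5, 141.3]
ee_rot: [0.712, -0.702, 0.001, -0.001]
contact_force: [-0.7, 0.8, -0.2]
gripper_width: 84.9
grasp_force: 0.0
```

Run:
```python
from bench import arm
from h import *
s=arm.read_state()
print(s["clock"],s["position"],delta(s,(501.2,-67.7,50)))
```

```text
2.65 [502.4422639  -68.54527076 141.25304802] (array([-0.9,  1.6, 91.2]), array([-0.004, -0.   ,  0.001]))
```

Emit:
servo_tool(
  rows=[
    [[85,-0.9,1.2,25,0,0,0],[85,-0.9,1.2,50,0,0,0],[85,-0.9,1.2,70,0,0,0],[85,-0.9,1.2,82,0,0,0],[85,-0.9,1.2,88,0,0,0],[85,-0.9,1.2,90,0,0,0],[85,-0.9,1.2,90,0,0,0],[85,-0.9,1.2,90,0,0,0]],
  ],
)

```text
clock: 3.65
position: [501.1, -68.2, 51.0]
ee_rot: [0.712, -0.703, 0.001, -0.001]
contact_force: [-0.7, 0.3, 5.6]
gripper_width: 85.0
grasp_force: 3.8
```

```bash
python3 - <<'E'
from bench import arm
from h import *
s=arm.read_state()
print(s["clock"],s["position"],delta(s,(501.2,-67.7,50)),s["contact_force"])
E
cat > opt.py <<'E'
from plan import *
W=np.array([(6,69,0),(6,75,0),(-28,75,0),(-38,79,7),(-42,88,15),(-32,99,20),(-20,111,29),(-8,123,33),(6,137,32),(20,152,35),(28,161,31),(24,170,18),(0,195,0)],float)
def seg(a,b):
    n=max(2,int(np.ceil(np.max(abs(b-a))/1.5))); return min(cfg(*(a+(b-a)*f)) for f in np.linspace(0,1,n))
rng=np.random.default_rng(0)
c=[seg(W[i],W[i+1]) for i in range(len(W)-1)]
import time;t0=time.time()
while time.time()-t0<200:
    i=int(np.argmin(c[1:]))+1; i=i+rng.integers(0,2) if rng.random()<.8 else rng.integers(2,len(W)-1)
    if i in(0,1,len(W)-1): continue
    n=W[i]+rng.normal(0,1.5,3); a,b=seg(W[i-1],n),seg(n,W[i+1])
    if min(a,b)>min(c[i-1],c[i])-1e-9: W[i]=n;c[i-1]=a;c[i]=b
for w,k in zip(W,c+[0]): print(np.round(w,1),round(float(k),1))
E
python3 opt.py
```

```text
3.65 [501.08878724 -68.15205628  51.04153812] (array([-0.5, -0.1,  1. ]), array([-0.003, -0.   ,  0.   ])) [-0.72947679  0.27846593  5.62345828]
[ 6. 69.  0.] -0.0
[ 6. 75.  0.] 4.2
[-35.4  78.4   0.5] 5.2
[-30.2  68.4  -2.1] 5.2
[-48.5  93.9  23.5] 5.7
[-32.5 101.1  19.7] 5.6
[-13.1 113.4  30.7] 5.8
[  9.1 117.3  24.1] 9.7
[ 14.3 121.5  23.2] 10.6
[ 56.9 183.6  54. ] 47.7
[ 96.  188.5  22.4] 54.0
[ 65.4 196.2   5.7] 64.5
[  0. 195.   0.] 0.0
```

Emit:
servo_tool(
  rows=[
    [[85,0,0,-2,0,0,0],[60,0,0,-2,0,0,0],[40,0,0,-2,0,0,0],[26,0,0,-2,0,0,0],[26,0,0,-2,0,0,0],[26,0,0,-2,0,0,0]],
  ],
)

```text
clock: 4.4
position: [500.2, -68.2, 51.8]
ee_rot: [0.711, -0.703, 0.0, -0.0]
contact_force: [-0.3, -0.3, 0.3]
gripper_width: 25.9
grasp_force: 0.0
```

```bash
python3 - <<'E'
from bench import arm
s=arm.read_state()
print(s["clock"],s["position"],s["contact_force"],s["gripper_width"],s["grasp_force"])
E
cat > opt.py <<'E'
from plan import *
import time
W=np.array([(6,69,0),(6,75,0),(-28,75,0),(-38,79,7),(-42,88,15),(-32,99,20),(-20,111,29),(-8,123,33),(6,137,32),(20,152,35),(28,161,31),(24,170,18),(0,195,0)],float); W0=W.copy()
def seg(a,b):
    n=max(2,int(np.ceil(np.max(abs(b-a))/1.5))); return min(7.5,min(cfg(*(a+(b-a)*f)) for f in np.linspace(0,1,n)))
rng=np.random.default_rng(0)
c=[seg(W[i],W[i+1]) for i in range(len(W)-1)]; print(np.round(c,1))
J=lambda i,w,a,b: min(a,b)+.2*(a+b)-.004*np.sum((w-W0[i])**2)**.5
t0=time.time()
while time.time()-t0<250:
    i=rng.integers(2,len(W)-1)
    if min(c[i-1],c[i])>=7.5: continue
    n=W[i]+rng.normal(0,rng.choice([.5,2]),3); a,b=seg(W[i-1],n),seg(n,W[i+1])
    if J(i,n,a,b)>J(i,W[i],c[i-1],c[i]): W[i]=n;c[i-1]=a;c[i]=b
for w,k in zip(W,c+[0]): print(np.round(w,1),round(float(k),1))
E
python3 opt.py
```

```text
4.4 [500.23391235 -68.19324752  51.75152669] [-0.30923394 -0.26752461  0.29378709] 25.882774539774505 0.0
[-0.   4.2  5.4  6.8  6.7  4.8  5.3  5.7  7.5  4.8  5.5  7.5]
[ 6. 69.  0.] -0.0
[ 6. 75.  0.] 4.2
[-28.  75.   0.] 7.4
[-37.8  77.9   5.2] 7.4
[-41.6  85.6  14.2] 7.0
[-34.8  96.4  16.6] 5.5
[ -6.6 112.8  29. ] 6.6
[ -5.6 121.9  32.4] 7.5
[  6.  134.4  33. ] 7.5
[ 22.4 151.3  39.4] 7.5
[ 30.2 162.3  29.6] 7.5
[ 27.4 169.4  21.1] 7.5
[  0. 195.   0.] 0.0
```

Emit:
servo_tool(
  rows=[
    [[15,0,0,0,0,0,0],[15,0,0,0,0,0,0],[10,0,0,0,0,0,0],[10,0,0,0,0,0,0],[10,0,0,0,0,0,0],[10,0,0,0,0,0,0]],
  ],
)

```text
clock: 5.15
position: [500.8, -68.2, 52.0]
ee_rot: [0.711, -0.703, 0.001, -0.001]
contact_force: [2.2, -0.9, 0.1]
gripper_width: 20.3
grasp_force: 58.6
```

Run:
```python
from bench import arm
from h import *
s=arm.read_state()
print(s["clock"],s["position"],s["contact_force"],s["gripper_width"],s["grasp_force"],delta(s,(500.8,-67.9,57)))
```

```text
5.15 [500.75186471 -68.15966306  51.98662798] [ 2.20154263 -0.93117144  0.10539232] 20.297381274891556 58.60632240772247 (array([-0.3, -0.1, -5. ]), array([-0.002, -0.   , -0.   ]))
```

Gripped. Now a small lift, then check the pose and forces.

Emit:
servo_tool(
  rows=[
    [[10,0,0,-2,0,0,0],[10,0,0,-4,0,0,0],[10,0,0,-6,0,0,0],[10,0,0,-6.5,0,0,0],[10,0,0,-6.5,0,0,0],[10,0,0,-6.5,0,0,0]],
  ],
)

```text
clock: 5.9
position: [500.0, -68.2, 58.2]
ee_rot: [0.711, -0.703, 0.0, -0.0]
contact_force: [0.4, 0.7, -5.6]
gripper_width: 20.1
grasp_force: 58.8
```

```bash
cat >> h.py <<'E'
def wp(s,W,p0=(500.75,-68.16,51.99),y0=6):
    """rows to case-frame waypoints (y,z axis,tilt) given grasp pose p0 with shaft at y0,z69"""
    yaw=np.radians(.7); ey=np.array([-np.sin(yaw),np.cos(yaw),0]); h=69-p0[2]
    for y,z,t in W:
        r=np.radians(t); c=np.array(p0)+ey*(y-y0)+[0,0,z-p0[2]]   # shaft centre
        n=-ey*np.sin(r)+np.array([0,0,np.cos(r)])                # tool -z
        d,q=delta(s,c-h*n,t); print((y,z,t),d.tolist(),q.tolist())
E
python3 - <<'E'
from bench import arm
from h import *
s=arm.read_state()
print(s["clock"],s["position"],s["contact_force"],s["wrist_torque"],s["gripper_width"],s["grasp_force"])
wp(s,[(6,75,0),(-28,75,0),(-37.8,77.9,5.2),(-41.6,85.6,14.2)])
E
```

```text
5.9 [500.0123859  -68.22831952  58.20154973] [ 0.42775848  0.68834043 -5.56666644] [-0.00098479 -0.00543527  0.00826071] 20.112605673513546 58.77864360809326
(6, 75, 0) [-0.1, -0.7, 0.2] [-0.001, -0.0, -0.0]
(-28, 75, 0) [33.9, -0.7, 0.2] [-0.001, -0.0, -0.0]
(-37.8, 77.9, 5.2) [42.2, -0.8, -2.7] [-0.001, -0.091, -0.0]
(-41.6, 85.6, 14.2) [43.4, -0.8, -10.9] [-0.001, -0.248, -0.0]
```

Emit:
servo_tool(
  rows=[
    [[10,8,0,0,0,0,0],[10,18,0,0,0,0,0],[10,28,0,0,0,0,0],[10,34,0,0,0,0,0],[10,38,0,-1.3,0,-0.045,0],[10,42.2,0,-2.7,0,-0.091,0],[10,42.8,0,-6.8,0,-0.17,0],[10,43.4,0,-10.9,0,-0.248,0],[10,43.4,0,-10.9,0,-0.248,0],[10,43.4,0,-10.9,0,-0.248,0]],
  ],
)

```text
clock: 7.15
position: [500.2, -111.7, 68.9]
ee_rot: [0.706, -0.698, -0.087, -0.087]
contact_force: [-0.3, 0.4, -6.7]
gripper_width: 20.3
grasp_force: 59.0
```

Run:
```python
from bench import arm
from h import *
import cv2
s=arm.read_state()
print(s["clock"],s["position"],s["contact_force"],s["wrist_torque"],s["gripper_width"],s["grasp_force"])
wp(s,[(-41.6,85.6,14.2),(-34.8,96.4,16.6),(-6.6,112.8,29),(-5.6,121.9,32.4)])
im=arm.get_image("side")[:,:,::-1][160:360,250:490]
cv2.imwrite("pics/s2.png",cv2.resize(im,None,fx=3,fy=3,interpolation=cv2.INTER_CUBIC))
```

```text
7.15 [ 500.24209518 -111.74094912   68.87853108] [-0.25323258  0.38997528 -6.71029141] [-0.87372107  0.03295374 -0.03499198] 20.295561917970424 59.01660740375519
(-41.6, 85.6, 14.2) [-0.2, -1.0, -0.2] [-0.0, -0.001, -0.0]
(-34.8, 96.4, 16.6) [-10.1, -1.0, -9.0] [-0.0, -0.043, -0.0]
(-6.6, 112.8, 29) [-45.1, -1.0, -18.6] [-0.0, -0.259, -0.0]
(-5.6, 121.9, 32.4) [-49.3, -1.0, -27.5] [-0.0, -0.319, -0.0]
```

View pics/s2.png

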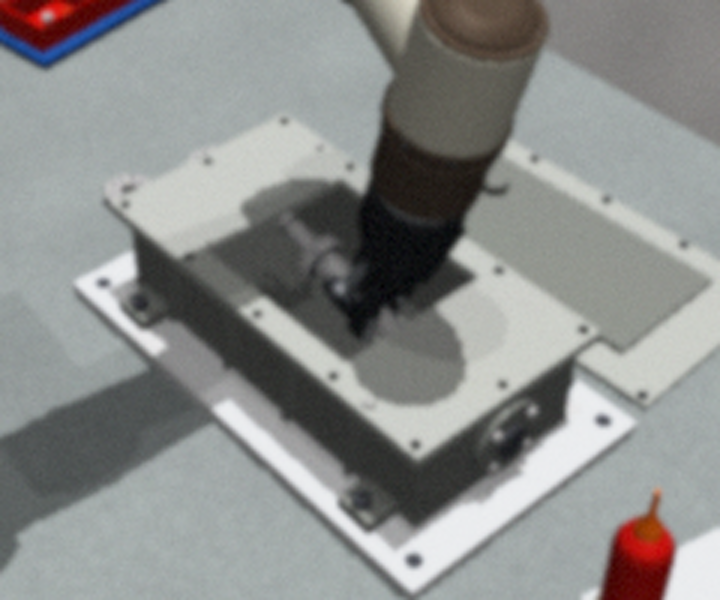

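Large end is rising inside the opening (tip near (290,220) in the crop) and there's no contact force beyond the weight. Continuing.

Emit:
servo_tool(
  rows=[
    [[10,-5,-0.5,-4.5,0,-0.021,0],[10,-10.1,-1,-9,0,-0.043,0],[10,-17,-1,-11,0,-0.085,0],[10,-24,-1,-13,0,-0.13,0],[10,-31,-1,-15,0,-0.173,0],[10,-38,-1,-16.8,0,-0.216,0],[10,-45.1,-1,-18.6,0,-0.259,0],[10,-47,-1,-23,0,-0.29,0],[10,-49.3,-1,-27.5,0,-0.319,0],[10,-49.3,-1,-27.5,0,-0.319,0]],
  ],
)

```text
clock: 8.45
position: [501.6, -71.2, 108.2]
ee_rot: [0.683, -0.675, -0.198, -0.197]
contact_force: [0.1, -0.8, -6.4]
gripper_width: 20.2
grasp_force: 59.0
```

Run:
```python
from bench import arm
from h import *
import cv2
s=arm.read_state()
print(s["clock"],s["position"],s["contact_force"],s["wrist_torque"],s["gripper_width"],s["grasp_force"],s["joints"])
wp(s,[(-5.6,121.9,32.4),(6,134.4,33),(22.4,151.3,39.4),(30.2,162.3,29.6),(27.4,169.4,21.1),(0,205,0)])
im=arm.get_image("side")[:,:,::-1][160:360,250:490]
cv2.imwrite("pics/s3.png",cv2.resize(im,None,fx=3,fy=3,interpolation=cv2.INTER_CUBIC))
```

```text
8.45 [501.62457866 -71.21311106 108.22202229] [ 0.08469234 -0.81530713 -6.4299737 ] [-2.00512297 -0.03506105  0.00564695] 20.187499645692544 59.01974022388458 [-0.19114808  0.43891839 -0.15818459 -0.60710755 -1.17383426  0.5007691 ]
(-5.6, 121.9, 32.4) [-0.1, 0.8, 0.9] [-0.002, 0.001, 0.0]
(6, 134.4, 33) [-16.8, 0.8, -3.4] [-0.002, -0.009, 0.0]
(22.4, 151.3, 39.4) [-41.6, 0.8, -9.0] [-0.002, -0.121, 0.0]
(30.2, 162.3, 29.6) [-51.2, 0.8, -14.0] [-0.002, 0.05, 0.0]
(27.4, 169.4, 21.1) [-50.1, 0.8, -21.8] [-0.002, 0.198, -0.0]
(0, 205, 0) [-40.3, 0.7, -68.9] [-0.002, 0.567, -0.001]
```

View pics/s3.png

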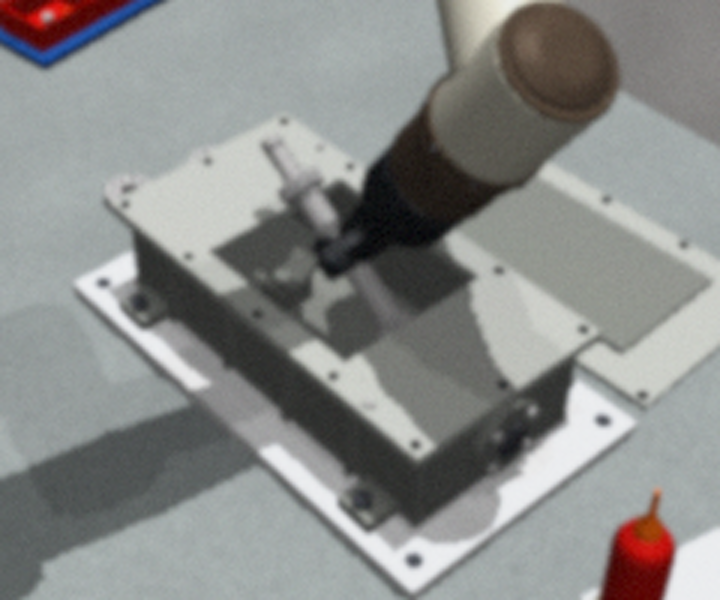

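The large end is clear above the cover face (tip near (270,145)) and the force is only the weight. Next I draw it along the tilt and level off above.

Emit:
servo_tool(
  rows=[
    [[10,-8.4,0,-1.7,0,-0.005,0],[10,-16.8,0,-3.4,0,-0.009,0],[10,-25,0,-5.3,0,-0.046,0],[10,-33.3,0,-7.2,0,-0.084,0],[10,-41.6,0,-9,0,-0.121,0],[10,-46.4,0,-11.5,0,-0.036,0],[10,-51.2,0,-14,0,0.05,0],[10,-50.6,0,-18,0,0.125,0],[10,-50.1,0,-21.8,0,0.198,0],[10,-50.1,0,-25,0,0.2,0]],
  ],
)

```text
clock: 9.75
position: [500.0, -40.5, 156.3]
ee_rot: [0.7, -0.69, -0.131, -0.129]
contact_force: [-0.5, 0.1, -6.8]
gripper_width: 20.4
grasp_force: 59.0
```

Run:
```python
from bench import arm
from h import *
s=arm.read_state()
print(s["clock"],s["position"],s["contact_force"],s["wrist_torque"],s["gripper_width"],s["grasp_force"])
wp(s,[(27.4,172,21.1),(0,210,0)])
```

```text
9.75 [499.99193749 -40.54224255 156.30572875] [-0.45080048  0.12322278 -6.76639068] [-1.35498382 -0.00461738  0.0626654 ] 20.448273264945932 59.04924809932709
(27.4, 172, 21.1) [0.2, -0.4, 0.1] [0.001, 0.001, 0.002]
(0, 210, 0) [18.1, -0.4, -46.3] [0.0, 0.369, 0.002]
```

Emit:
servo_tool(
  rows=[
    [[10,3,0,-10,0,0.05,0],[10,7,0,-20,0,0.13,0],[10,11,0,-30,0,0.21,0],[10,15,0,-40,0,0.29,0],[10,18,0,-46,0,0.369,0],[10,18,0,-46,0,0.369,0],[10,18,0,-46,0,0.369,0],[10,18,0,-46,0,0.369,0],[10,18,0,-46,0,0.369,0]],
  ],
)

```text
clock: 10.88
position: [501.1, -75.3, 192.3]
ee_rot: [0.711, -0.703, 0.001, 0.0]
contact_force: [0.6, 0.1, -5.8]
gripper_width: 20.2
grasp_force: 59.1
```

Run:
```python
from bench import arm
from h import *
import cv2
s=arm.read_state()
print(s["clock"],s["position"],s["ee_rot"],s["contact_force"],s["joint_vel"].round(3),s["gripper_width"],s["grasp_force"])
im=arm.get_image("side")[:,:,::-1][130:330,250:490]
cv2.imwrite("pics/s4.png",cv2.resize(im,None,fx=3,fy=3,interpolation=cv2.INTER_CUBIC))
P=arm.camera_params("side")
for y in(115,0,-115): print((w2pix(P,np.array([501-y*.012,-73.5+y,s["position"][2]+17]))-[250,130])*3)
```

```text
10.875 [501.14716033 -75.29547132 192.26453843] [ 7.10974159e-01 -7.03217656e-01  7.54383418e-04  3.21755706e-04] [ 0.55596646  0.05390805 -5.8293598 ] [ 0.004 -0.004 -0.001  0.004  0.002 -0.004] 20.186671327841694 59.06548082828522
[245.35588883 187.16404286]
[342.13560758 254.72031263]
[451.34625039 330.95388452]
```

View pics/s4.png

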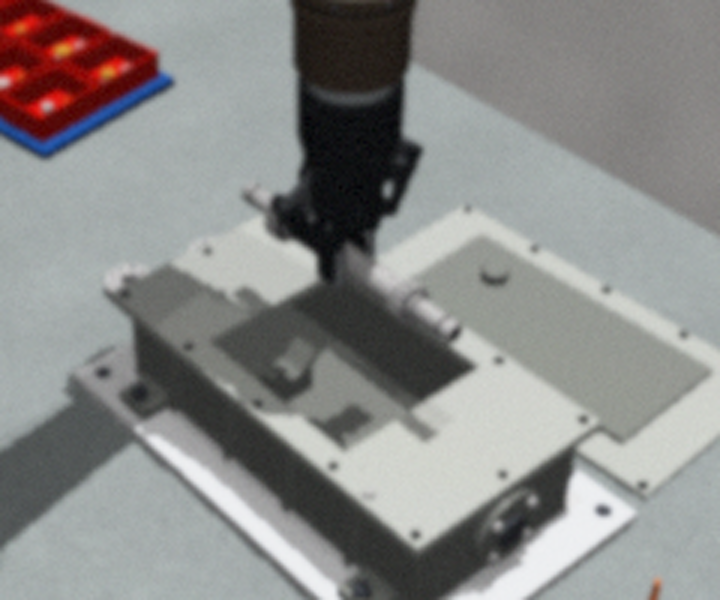

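The shaft is held level with its ends at about (248,188) and (452,330), matching the predicted pixels. Its axis is at about z = 209 mm, above the opening and clear of the case.

```bash
python3 -c "
from bench import arm
print(arm.job_done())"
```

```text
the job is handed in; nothing more can be done
None
```

The layshaft came out on the tilt, large end first, with no sign of pressing on the case. When I handed the job in at about 11 s, the gripper was holding it still and level, about 98 mm above the cover face and over the opening; the hand-in returned no verdict.

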